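# Fit the test gauge to the bench air point's one-hand coupler

### The job

Put the test gauge on the air point: draw the coupler's sleeve back until it stays back and frees the blanking plug, take the blanking plug out and leave it in the steel tray, then press the gauge's plug straight home until the sleeve springs forward and locks it, and let go. Feel your way home and do not force it: neither wrench the blanking plug out of the locked coupler nor ram the gauge. Leave the other things on the bench as they are.

Things in the scene. Friction and masses are not known exactly. Their poses are not given: they have to be found in the camera images.
- air_point: Aluminium air manifold block fixed to the bench, 50 mm wide, 45 mm high, along its y from 90 mm on the -y to 135 mm on the +y side of its origin. Origin: bench level, under the coupler's axis. A black regulator with ribbed grey knob, 44 mm across, its top 137 mm over the bench, stands 103 mm towards +y; a low brass hex closes a spare port 58 mm towards -y. Yaw within 0.5 rad.
- port (a point): Point on top of the block, 45 mm above the bench, on the upright axis of the coupler screwed in there (mouth upward); z up, y along the block. The coupler's ribbed brass sleeve is 36 mm across and 30 mm long, its top edge 3 mm below the mouth when forward; under it a 25 mm body and a 33 mm hex; 22 mm of height between sleeve and block.
- mouth (a point): Centre of the coupler's mouth, 55 mm above port. Bore 17 mm, rim countersunk to 20.6 mm, body at the mouth 26 mm across.
- valve: Spring-loaded round valve face (follower) inside the coupler's bore; origin at the middle of its top, z up. It is pushed down by a plug: 5 N at first, 8 to 11 N near home. Empty, it stands 5 mm below the mouth; a plug whose tip has pushed it 18.4 mm below the mouth is home; 20 mm is its seat, a hard stop. Its seal is spoilt if it is pressed with more than 17 N.
- sleeve (a joint): How far the sleeve is drawn back (down), m: 0 forward, locked; 0.009 its stop. Spring 4 N at 0, 7 N at the stop. Past 0.0078 it unlocks: the valve lifts the locked plug 13 mm and then holds the sleeve back at 0.0075; let go earlier, it springs forward. With a new plug pushed in, the sleeve stays back (0.0068) until the plug is home, then springs to 0 by itself.
- gauge: Pressure test gauge, 0.2 to 0.3 kg, standing plug down in one bore of the rack. Origin: underside of its brass hex (27 mm across, 12 mm high), z up the axis. Below it the steel plug, 16 mm across with chamfered tip and a waist, is screwed in on a long thread: its tip is 20 to 36 mm below the origin, different each time and not measured. Locked, it has about 1.5 mm of end play.
- gauge_dial (a point): Centre of the gauge's dark dial case, 40 mm above the gauge's origin. The case is an upright disc, 52 mm across and 28 mm thick along the gauge's x, with flat front (-x, white dial) and flat back: grip it there. The dial may face any way.
- blank: Aluminium blanking (dust) plug, locked in the coupler at the start. Origin at its tip, z up the axis; 32 mm long in all; the top 12 mm is a knurled round head 24 mm in diameter, below it an 8.4 mm waist and a 16 mm foot 8 mm long. Locked, its head's underside stands 2 mm above the mouth. 40 to 65 g.
- rack: Wooden rack block, fixed, 170 mm along its x, 70 mm along y, 50 mm high; origin at the centre of its underside. Two bores, 18 mm wide and 39 mm deep, 50 mm either side of the centre along x; one holds the gauge, the other the blow nozzle, either way round.
- tray: Shallow open steel tray, fixed, 160 mm along its x, 110 mm along y, 28 mm high, 4 mm walls and floor; origin at the centre of its underside. For the blanking plug.
- blow_nozzle: Slim tapered steel blow nozzle on the same kind of plug, 84 mm high in all, standing in the other bore of the rack; origin at the tip of its plug. Bystander.
- hub: Silver wheel hub, 44 mm in diameter and 94 mm high, standing on end; origin at its underside. Bystander.
- pedal: Dark bicycle pedal, about 62 x 100 mm and 22 mm high; origin at its underside. Bystander.
- wrench: Flat steel spanner, 170 mm long, lying along its x; origin at its underside. Bystander.
- sprockets: Small stack of steel sprockets, 72 mm in diameter, 17 mm high; origin at its underside. Bystander.
- lube: White oil bottle, 38 mm in diameter, 110 mm high; origin at its underside. Bystander.
- tyre_lever: Black tyre lever, 115 x 16 x 6 mm, lying along its x; origin at its underside. Bystander.
Things that resemble listed ones, but are neither listed nor needed, are in the scene too. What is shaped like the gauge but pink or turquoise is not meant.

How it is judged:
By the outcome, as a careful person would: the job done as asked, in the order asked, and still so for the second after the job is handed in, with the robot touching nothing.
It also fails if it takes over 67 s, if anything falls off the work surface, if the arm or the gripper's body presses on something with over 40 N, if the wrist force passes 120 N, or if a joint passes its speed limit or range.

### The arm

A 6-joint arm with a two-finger parallel gripper is mounted at the origin on the work surface. World frame = base frame: x ahead of the robot, y to its left, z up, the work surface at z = 0. Lengths are in m, angles in rad, forces in N, time in s.
With the tool pointing down it reaches from about 0.275 to 0.85 m from the base axis. Payload 5.2 kg.
Tool frame: the origin (TCP) lies between the finger pads; the fingertips stand 11 mm ahead of it and the grasp point (between the pads) lies 8 mm behind it; z points along the fingers, y is the line along which they close (so a half turn about z gives the same grasp; the last joint's range is limited). The gripper opens to 85 mm and grips with 20 to 120 N. Pads are 22 mm wide; open, the fingers measure 114 mm over their backs; the gripper's body (76 mm by 85 mm) begins 54 mm behind the grasp point. The pads swing forward as they close: fully open they stand 13 mm farther back than shut.
Start: joints at [0.994, 0.259, 1.535, -0, 1.348, -0.203], TCP at [0.201, 0.512, 0.242] pointing down, gripper open.
Joint ranges: [-3.14, 3.14], [-0.91, 2.08], [0.19, 2.58], [-1.22, 4.36], [0.22, 2.71], [-3.12, 3.12]. Speed limits (rad/s): [2.57, 2.57, 3.14, 3.14, 3.14, 3.14].

### API

Orientations are given as [roll, pitch, yaw] about the fixed x, y, z axes, in that order (R = Rz(yaw) Ry(pitch) Rx(roll)).
In Python, from plant import * gives the robot as it stands.
- The arm moves only by the shell command python3 -m handwheel 'ROWS' [OPENING]. ROWS is JSON, a list of rows, each an object with "dp": the shift along the tool's x, y, z in m, a list of three; "dr": the turn, a rotation vector about the tool's x, y, z in degrees, a list of three. In form: [{"dp": [dx, dy, dz], "dr": [ax, ay, az]}, ...]. A call has 1 to 12 rows; each row is the pose to reach, as a shift and turn from the pose commanded when the call began, along the tool's axes at that moment; what a row does not reach only later rows make up. A row lasts 1/8 s, in which the tool goes at most 62.5 mm and 10.7 degrees, less where a joint would pass 70% of its speed; a pose out of reach is approached as far as the arm can. A call with a gripper value outside its range is refused whole. OPENING is the gripper's target within -1 to 1 (shut at 1, half-way at 0, fully open at -1), set as the call begins (- or left out, the last holds). The fingers move at their own pace and stop on an object; the grip force is fixed at half the most. Time passes only in rows, so rows that repeat a pose let the fingers close. It gives the time, the measured TCP pose, the force, the opening and the grip force at its end, in the units of the state.
- read_state(): the state, without advancing time (a new reading comes with each control period).
- grab_frame(name): name is "scene" or "top" or "wrist"; returns (picture, depth): 400x640x3 uint8, blue, green, red; 400x640 float32, m along the optical axis (not along the pixel's ray), 0 where there is no reading.
- calibration(name): a dict with "fx", "fy", "cx", "cy" (pixels), "cam_to_world" (4x4, takes a point from camera to world coordinates). Camera axes: x right, y down, z forward; pixel columns grow to the right and rows downward; lengths in m; the calibration is good to about 2 mm. A picture is of the moment at which its call begins: read the wrist's pose just before it. calibration takes no time and is no camera call; for the wrist camera it gives the pose at the moment of the call.
- hand_in(): hands the job in; it is judged then, once.
Trained networks look in the newest picture that a camera, given by its name, has taken for a name from the list of things; names that differ only in an ending like _2 or _b are one class to them, and where a whole thing is asked for, a point or a joint stands for the part that bears it (a point fixed in the world has none). Each returns a list of dicts, best first, with "score" (0 to 1); they miss things now and then, are a little off and sometimes report something else, mostly with a low value. They report only what shows in the picture. A call takes as long as a camera call. They do not tell look-alikes from the thing itself.
- regions_of(thing, camera): "mask" (400x640 bool, what is visible of it) and "xy" ([column, row] as shares, 0 to 1, of the picture: columns of its width, rows of its height, amid what is visible of it).
- mark_of(thing, camera): "xy" ([column, row] as shares, 0 to 1, of the picture: columns of its width, rows of its height: a listed point, or the origin of a listed thing).
The state is a dict: "clock": time; "q": joint angles; "dq": joint speeds; "tau": joint torques, N m; "position": TCP position; "tool_rot": TCP orientation; "force": force on the tool from outside, world axes, zero at the start; "torque": the same for the moment, N m; "gripper_width": opening from 0.0 (shut) to 1.0 (fully open); "gripper_force": force on a finger pad.
Only numpy, scipy, OpenCV 4.12 (cv2) and the standard library are available. Lean on these libraries where they do the work, as an engineer would, in place of code of your own. Each camera call takes 0.05 s, during which the arm holds its last target. There are 200 camera calls.

## Working session

There is one attempt and no reset: what is moved stays moved. The work goes in short steps, Python scripts to look and compute and a shell command to move; the robot and the scene stay as the last step left them, time stands still between calls to the robot, and variables do not carry over. Pictures are saved under pics/ and viewed, at most 10 in all, crops included, and the job is handed in when it is done.

```bash
ls; mkdir -p pics
cat > h.py <<'E'
from plant import *
import numpy as np, cv2
from scipy.spatial.transform import Rotation as R
def pt(cam,u,v,d,c=None):
    c=c or calibration(cam); p=np.array([(u-c['cx'])*d/c['fx'],(v-c['cy'])*d/c['fy'],d,1]); return (np.array(c['cam_to_world'])@p)[:3]
def cloud(cam,depth,mask,c=None):
    c=c or calibration(cam); v,u=np.nonzero(mask&(depth>0)); d=depth[v,u]
    P=np.stack([(u-c['cx'])*d/c['fx'],(v-c['cy'])*d/c['fy'],d,np.ones_like(d)]); return (np.array(c['cam_to_world'])@P)[:3].T
E
python3 - <<'E'
from h import *
s=read_state();print(s)
for cam in ['top','scene']:
    im,d=grab_frame(cam);cv2.imwrite(f'pics/{cam}0.png',im);np.save(f'{cam}d.npy',d)
    c=calibration(cam)
    for t in ['air_point','mouth','gauge','gauge_dial','blank','rack','tray','blow_nozzle']:
        for r in mark_of(t,cam)[:3]:
            u,v=r['xy'][0]*640,r['xy'][1]*400
            dd=d[int(min(v,399)),int(min(u,639))]
            print(cam,t,round(r['score'],2),int(u),int(v),pt(cam,u,v,dd,c).round(3))
E
```

```text
pics
{'clock': 0.0, 'q': array([ 9.94226421e-01,  2.59332707e-01,  1.53609706e+00, -1.84678561e-05,
        1.34796912e+00, -2.02799144e-01]), 'dq': array([ 0.00058466,  0.00067774,  0.00176397, -0.00035249,  0.00165219,
        0.00034877]), 'tau': array([-1.40265212e-03, -4.46029830e+01, -2.90572464e+01, -2.68470967e-04,
        1.16673682e-02,  1.06454344e-06]), 'position': array([0.2005231 , 0.51160057, 0.24147459]), 'tool_rot': array([-3.13981981e+00, -3.46162437e-04,  2.76782568e+00]), 'force': array([0.16223428, 0.62416792, 0.10648888]), 'torque': array([-0.06540469,  0.00539878,  0.0190097 ]), 'gripper_force': 0.0, 'gripper_width': 0.9972227383037294}
top air_point 0.72 363 200 [ 0.535 -0.088  0.105]
top mouth 0.85 369 196 [ 0.545 -0.104  0.113]
top gauge 0.72 188 225 [0.469 0.403 0.092]
top gauge 0.69 235 273 [0.337 0.267 0.094]
top gauge 0.64 226 235 [0.439 0.293 0.1  ]
top gauge_dial 0.83 186 258 [0.378 0.402 0.095]
top gauge_dial 0.71 180 227 [0.464 0.423 0.096]
top gauge_dial 0.64 233 272 [0.34  0.273 0.094]
top blank 0.64 361 197 [ 0.545 -0.085  0.097]
top rack 0.67 232 221 [0.483 0.288 0.053]
top tray 0.78 449 223 [ 0.476 -0.357  0.004]
top blow_nozzle 0.54 237 205 [0.53  0.273 0.06 ]
scene air_point 0.95 280 231 [ 0.565 -0.091  0.037]
scene mouth 0.96 273 209 [ 0.549 -0.101  0.11 ]
scene gauge 0.89 467 184 [0.477 0.414 0.027]
scene gauge 0.89 454 159 [0.385 0.407 0.029]
scene gauge 0.64 426 171 [0.46  0.297 0.081]
scene gauge_dial 0.79 427 162 [0.456 0.295 0.112]
scene gauge_dial 0.78 408 142 [0.35  0.277 0.078]
scene gauge_dial 0.7 472 173 [0.488 0.409 0.087]
scene blank 0.58 274 211 [ 0.553 -0.099  0.108]
scene rack 0.76 423 197 [0.527 0.274 0.061]
scene tray 0.9 176 222 [ 0.478 -0.349  0.006]
scene tray 0.62 273 222 [ 0.548 -0.105  0.058]
scene blow_nozzle 0.53 424 205 [0.545 0.273 0.05 ]
scene blow_nozzle 0.5 278 235 [ 0.565 -0.096  0.023]
scene blow_nozzle 0.43 272 212 [ 0.55  -0.104  0.101]
```

View pics/top0.png

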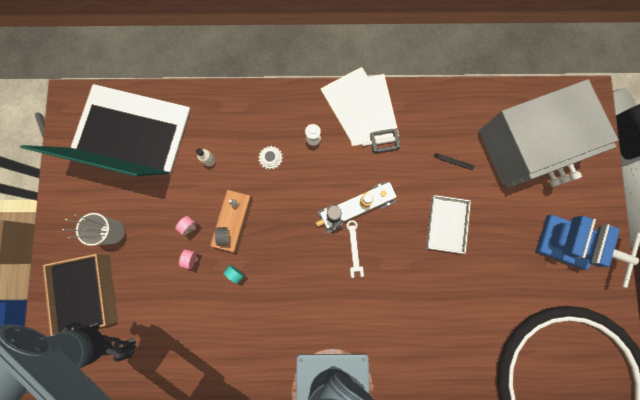

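View pics/scene0.png

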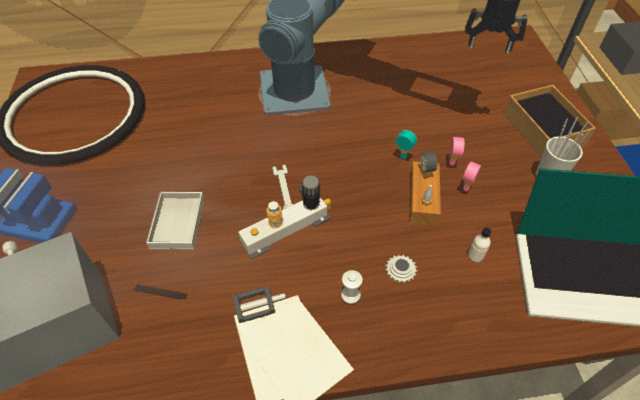

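Gauge candidates (top picture): dark one in the rack at (222,236), pink ones at (186,226) and (188,260), turquoise one at (234,275). Only the dark one in the rack fits; I'll confirm it in a close crop before grasping. The coupler with its blanking plug is at (367,200), the regulator at (334,213) and the tray at (449,223).

```bash
cat >> h.py <<'E'
def go(target,yaw=None,s=None):
    "print dp (mm) and dr z (deg) in the present tool axes; yaw = world direction (rad) of the closing line"
    s=s or read_state(); M=R.from_euler('xyz',s['tool_rot']); dp=M.inv().apply(np.array(target)-s['position'])
    T=R.from_euler('xyz',[np.pi,0,0 if yaw is None else yaw+np.pi/2])
    out=[]
    for k in (0,np.pi):
        y=s['tool_rot'][2] if yaw is None else yaw+np.pi/2+k
        out.append(np.degrees((M.inv()*R.from_euler('xyz',[np.pi,0,y])).as_rotvec()).round(1))
    print('dp',dp.round(4),'dr',*out)
E
python3 - <<'E'
from h import *
d=np.load('topd.npy');m=np.zeros(d.shape,bool);m[175:240,310:405]=1
P=cloud('top',d,m)
t=P[(P[:,2]>.12)];print('reg',len(t),t.mean(0).round(4),t.max(0).round(3))
b=P[(P[:,2]>.035)&(P[:,2]<.055)]
print('block',len(b),b.mean(0).round(4)); r=cv2.minAreaRect((b[:,:2]*1000).astype(np.float32));print(r)
q=P[(P[:,2]>.07)&(P[:,1]<-.06)];print('coupler',len(q),q.mean(0).round(4),((q.max(0)+q.min(0))/2).round(3),q.max(0))
go([.547,-.1,.27],.37)
E
```

```text
reg 187 [ 0.4986 -0.0062  0.137 ] [0.55  0.014 0.142]
block 908 [ 0.5358 -0.0916  0.046 ]
((527.4154052734375, -69.15441131591797), (50.308006286621094, 246.0734405517578), 24.011253356933594)
coupler 145 [ 0.5382 -0.0981  0.1039] [ 0.54  -0.099  0.096] [ 0.55734772 -0.08196883  0.12095104]
dp [-0.5458 -0.4434 -0.0277] dr [ 0.   0.  47.4] [  -0.     0.  -132.6]
```

```bash
R='{"dp":[-0.54,-0.444,-0.03],"dr":[0,0,44.8]}'; python3 -m handwheel '[{"dp":[-0.54,-0.444,-0.03],"dr":[0,0,44.8]},{"dp":[-0.54,-0.444,-0.03],"dr":[0,0,44.8]},{"dp":[-0.54,-0.444,-0.03],"dr":[0,0,44.8]},{"dp":[-0.54,-0.444,-0.03],"dr":[0,0,44.8]},{"dp":[-0.54,-0.444,-0.03],"dr":[0,0,44.8]},{"dp":[-0.54,-0.444,-0.03],"dr":[0,0,44.8]},{"dp":[-0.54,-0.444,-0.03],"dr":[0,0,44.8]},{"dp":[-0.54,-0.444,-0.03],"dr":[0,0,44.8]},{"dp":[-0.54,-0.444,-0.03],"dr":[0,0,44.8]},{"dp":[-0.54,-0.444,-0.03],"dr":[0,0,44.8]},{"dp":[-0.54,-0.444,-0.03],"dr":[0,0,44.8]},{"dp":[-0.54,-0.444,-0.03],"dr":[0,0,44.8]}]'
python3 - <<'E'
from h import *
go([.539,-.099,.27],.415)
E
```

```text
clock: 2.4
position: [0.5428, -0.1022, 0.2718]
tool_rot: [-3.141, 0.001, 1.982]
force: [0.7, 0.6, -0.2]
gripper_width: 1.0
gripper_force: 0.0
dp [ 0.0044 -0.0022  0.0018] dr [-0.   0.  -0.2] [1.000e-01 0.000e+00 1.798e+02]
```

```bash
cat > look.py <<'E'
from h import *
import sys
def look(tag,things):
    c=calibration('wrist');im,d=grab_frame('wrist');cv2.imwrite(f'pics/{tag}.png',im);np.save(f'{tag}.npy',d)
    np.save(f'{tag}_c.npy',c,allow_pickle=True)
    for t in things:
        for r in mark_of(t,'wrist')[:2]:
            u,v=r['xy'][0]*640,r['xy'][1]*400
            print(t,round(r['score'],2),int(u),int(v),pt('wrist',u,v,d[min(int(v),399),min(int(u),639)],c).round(4))
    return im,d,c
E
python3 - <<'E'
from look import *
im,d,c=look('w1',['mouth','blank','air_point','port'])
print(np.array(c['cam_to_world']).round(3),c['fx'])
P=cloud('wrist',d,np.ones(d.shape,bool),c)
q=P[(np.hypot(P[:,0]-.539,P[:,1]+.099)<.035)]
for lo,hi in [(.108,.125),(.09,.1),(.08,.098)]:
    a=q[(q[:,2]>lo)&(q[:,2]<hi)]
    if len(a): print(lo,len(a),a.mean(0).round(4),cv2.minEnclosingCircle((a[:,:2]*1000).astype(np.float32)),np.median(a[:,2]))
E
```

```text
mouth 0.95 322 172 [ 0.5389 -0.096   0.1158]
blank 0.96 323 168 [ 0.5378 -0.0931  0.1154]
blank 0.69 322 173 [ 0.5392 -0.0974  0.1143]
air_point 0.61 321 155 [ 0.533  -0.0864  0.0986]
[[ 0.917  0.383  0.115  0.513]
 [ 0.399 -0.878 -0.262 -0.035]
 [ 0.     0.286 -0.958  0.404]
 [ 0.     0.     0.     1.   ]] 357.67157175709053
0.108 680 [ 0.5393 -0.0997  0.1141] ((539.69970703125, -100.25563049316406), 12.533025741577148) 0.11428696860599305
0.09 556 [ 0.5377 -0.0955  0.0969] ((539.5694580078125, -100.26805114746094), 18.023752212524414) 0.09711590253428096
0.08 512 [ 0.5374 -0.0951  0.095 ] ((539.5694580078125, -100.26805114746094), 18.023752212524414) 0.09669916904787723
```

View pics/w1.png

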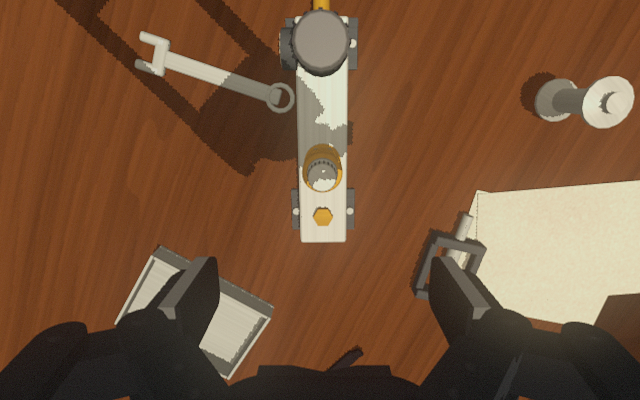

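The wrist picture shows the coupler with the blank at (322,172), the regulator at (320,42) and the tray at lower left. The coupler axis is at (0.5397, -0.1003).

Run:
```python
from h import *
go([.5397,-.1003,.079],.415);print(read_state()['position'])
```

```text
dp [-0.0028 -0.0022  0.1933] dr [-0.  -0.1  0.1] [ 1.000e-01 -0.000e+00 -1.799e+02]
[ 0.54067834 -0.09698217  0.2722933 ]
```

```bash
python3 -m handwheel '[{"dp":[-0.003,-0.002,0.06],"dr":[0,0,0]},{"dp":[-0.003,-0.002,0.12],"dr":[0,0,0]},{"dp":[-0.003,-0.002,0.17],"dr":[0,0,0]},{"dp":[-0.003,-0.002,0.193],"dr":[0,0,0]},{"dp":[-0.003,-0.002,0.193],"dr":[0,0,0]},{"dp":[-0.003,-0.002,0.193],"dr":[0,0,0]},{"dp":[-0.003,-0.002,0.193],"dr":[0,0,0]}]'
python3 - <<'E'
from h import *
go([.5397,-.1003,.079],.415);print(read_state()['position'])
E
```

```text
clock: 3.52
position: [0.5419, -0.102, 0.0811]
tool_rot: [3.139, 0.002, 1.987]
force: [0.3, 0.1, -0.8]
gripper_width: 1.001
gripper_force: 0.0
dp [ 0.0025 -0.0013  0.0021] dr [0.1 0.1 0. ] [  -0.2    0.2 -180. ]
[ 0.54187844 -0.10204437  0.08114376]
```

```bash
python3 -m handwheel '[{"dp":[0.001,-0.001,0.002],"dr":[0,0,0]},{"dp":[0.001,-0.001,0.002],"dr":[0,0,0]},{"dp":[0.001,-0.001,0.002],"dr":[0,0,0]},{"dp":[0.001,-0.001,0.002],"dr":[0,0,0]}]'
python3 -m handwheel '[{"dp":[0,0,0],"dr":[0,0,0]}]' 0.05
python3 -m handwheel '[{"dp":[0,0,0],"dr":[0,0,0]},{"dp":[0,0,0],"dr":[0,0,0]},{"dp":[0,0,0],"dr":[0,0,0]},{"dp":[0,0,0],"dr":[0,0,0]}]'
```

```text
clock: 4.03
position: [0.5395, -0.1016, 0.0773]
tool_rot: [3.142, -0.0, 1.986]
force: [-0.0, -0.7, -0.2]
gripper_width: 1.0
gripper_force: 0.0
clock: 4.15
position: [0.5395, -0.1016, 0.0773]
tool_rot: [-3.142, -0.0, 1.986]
force: [-0.5, -0.4, -0.5]
gripper_width: 0.818
gripper_force: 0.0
clock: 4.65
position: [0.5395, -0.1015, 0.0773]
tool_rot: [-3.142, -0.0, 1.986]
force: [0.5, 0.2, -0.2]
gripper_width: 0.476
gripper_force: 0.0
```

```bash
python3 -m handwheel '[{"dp":[0,0.0006,0],"dr":[0,0,0]},{"dp":[0,0.0006,0],"dr":[0,0,0]},{"dp":[0,0.0006,0],"dr":[0,0,0]},{"dp":[0,0.0006,0],"dr":[0,0,0]}]' 1
python3 - <<'E'
from look import *
im,d,c=look('w2',[])
E
```

```text
clock: 5.15
position: [0.5403, -0.1012, 0.0776]
tool_rot: [3.141, 0.0, 1.986]
force: [2.1, 2.0, 2.9]
gripper_width: 0.397
gripper_force: 60.6
```

View pics/w2.png

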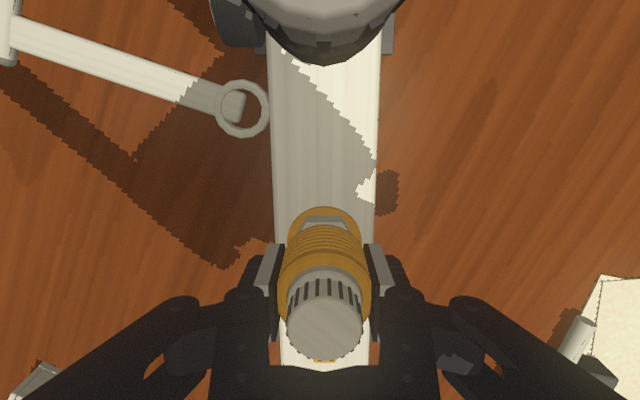

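The pads hold the brass sleeve at (325,265), with the blank's head clear above them. Next I draw it down.

```bash
python3 -m handwheel '[{"dp":[0,0,0.002],"dr":[0,0,0]},{"dp":[0,0,0.004],"dr":[0,0,0]},{"dp":[0,0,0.006],"dr":[0,0,0]},{"dp":[0,0,0.007],"dr":[0,0,0]},{"dp":[0,0,0.007],"dr":[0,0,0]}]'
python3 -m handwheel '[{"dp":[0,0,0.0008],"dr":[0,0,0]},{"dp":[0,0,0.0014],"dr":[0,0,0]},{"dp":[0,0,0.0014],"dr":[0,0,0]},{"dp":[0,0,0.0014],"dr":[0,0,0]}]'
python3 - <<'E'
from look import *
im,d,c=look('w3',['blank'])
print(read_state()['position'],read_state()['force'])
P=cloud('wrist',d,np.ones(d.shape,bool),c)
q=P[(np.hypot(P[:,0]-.5397,P[:,1]+.1003)<.012)];print(np.percentile(q[:,2],[50,80,95]))
E
```

```text
clock: 5.82
position: [0.5404, -0.1012, 0.0704]
tool_rot: [3.141, 0.0, 1.986]
force: [2.5, 3.4, 5.0]
gripper_width: 0.393
gripper_force: 60.7
clock: 6.32
position: [0.5404, -0.1012, 0.0692]
tool_rot: [3.141, 0.0, 1.986]
force: [2.4, 3.1, 6.0]
gripper_width: 0.397
gripper_force: 60.8
blank 0.77 323 308 [ 0.5373 -0.0952  0.1035]
[ 0.5403419  -0.10118712  0.06919878] [1.86185822 4.61127247 4.91684941]
[0.12625063 0.13538897 0.14063566]
```

```bash
python3 -m handwheel '[{"dp":[0,0,0],"dr":[0,0,0]},{"dp":[0,0,0],"dr":[0,0,0]},{"dp":[0,0,0],"dr":[0,0,0]},{"dp":[0,0,-0.01],"dr":[0,0,0]},{"dp":[0,0,-0.025],"dr":[0,0,0]},{"dp":[0,0,-0.044],"dr":[0,0,0]},{"dp":[0,0,-0.044],"dr":[0,0,0]},{"dp":[0,0,-0.044],"dr":[0,0,0]}]' -0.2
python3 - <<'E'
from look import *
im,d,c=look('w4',['blank'])
go([.5397,-.1003,.113],.415);print(read_state()['position'],read_state()['force'])
P=cloud('wrist',d,np.ones(d.shape,bool),c)
q=P[(np.hypot(P[:,0]-.5397,P[:,1]+.1003)<.03)]
h,e=np.histogram(q[:,2],np.arange(.04,.15,.003));print(dict(zip(e.round(3),h)))
a=q[(q[:,2]>.123)&(q[:,2]<.131)];print(a.mean(0),cv2.minEnclosingCircle((a[:,:2]*1000).astype(np.float32)))
E
```

```text
clock: 7.42
position: [0.5399, -0.1013, 0.1131]
tool_rot: [3.141, 0.0, 1.986]
force: [-0.5, 0.1, 0.0]
gripper_width: 0.601
gripper_force: 0.0
blank 0.68 325 255 [ 0.5352 -0.0896  0.1216]
dp [ 0.0007  0.0005 -0.0006] dr [-0. -0.  0.] [ 1.0e-01 -1.0e-01 -1.8e+02]
[ 0.53952553 -0.10109772  0.11236168] [-0.38056981 -0.75559151  0.42881096]
{np.float64(0.04): np.int64(33), np.float64(0.043): np.int64(2241), np.float64(0.046): np.int64(725), np.float64(0.049): np.int64(37), np.float64(0.052): np.int64(14), np.float64(0.055): np.int64(3), np.float64(0.058): np.int64(0), np.float64(0.061): np.int64(77), np.float64(0.064): np.int64(85), np.float64(0.067): np.int64(94), np.float64(0.07): np.int64(106), np.float64(0.073): np.int64(116), np.float64(0.076): np.int64(121), np.float64(0.079): np.int64(140), np.float64(0.082): np.int64(140), np.float64(0.085): np.int64(127), np.float64(0.088): np.int64(1096), np.float64(0.091): np.int64(370), np.float64(0.094): np.int64(146), np.float64(0.097): np.int64(530), np.float64(0.1): np.int64(553), np.float64(0.103): np.int64(73), np.float64(0.106): np.int64(103), np.float64(0.109): np.int64(159), np.float64(0.112): np.int64(162), np.float64(0.115): np.int64(295), np.float64(0.118): np.int64(400), np.float64(0.121): np.int64(415), np.float64(0.124): np.int64(1319), np.float64(0.127): np.int64(2206), np.float64(0.13): np.int64(258), np.float64(0.133): np.int64(272), np.float64(0.136): np.int64(306), np.float64(0.139): np.int64(339), np.float64(0.142): np.int64(703), np.float64(0.145): np.int64(73)}
[ 0.53919728 -0.09898356  0.12707458] ((539.1683959960938, -99.06163024902344), 29.543697357177734)
```

View pics/w4.png

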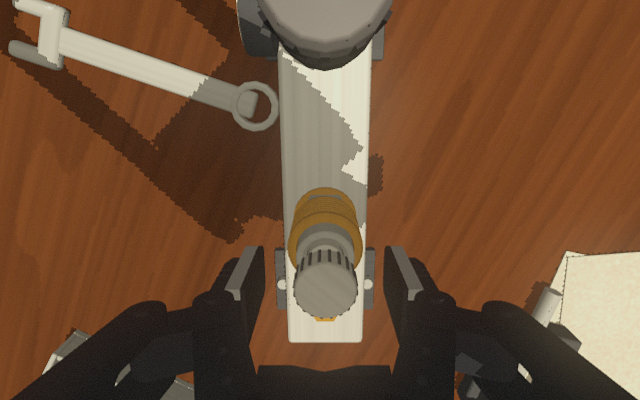

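Sleeve is held back (edge at z≈0.0895) and the blank stands 13 mm up, head at (327,285). Next I grip the head and draw it straight out.

```bash
python3 -m handwheel '[{"dp":[0.0005,0.0005,0],"dr":[0,0,0]},{"dp":[0.0005,0.0005,0],"dr":[0,0,0]},{"dp":[0.0005,0.0005,0],"dr":[0,0,0]},{"dp":[0.0005,0.0005,0],"dr":[0,0,0]},{"dp":[0.0005,0.0005,0],"dr":[0,0,0]}]' 1
python3 -m handwheel '[{"dp":[0,0,-0.003],"dr":[0,0,0]},{"dp":[0,0,-0.01],"dr":[0,0,0]},{"dp":[0,0,-0.03],"dr":[0,0,0]},{"dp":[0,0,-0.06],"dr":[0,0,0]},{"dp":[0,0,-0.06],"dr":[0,0,0]}]'
python3 - <<'E'
from look import *
s=read_state();print(s['position'],s['force'])
d=np.load('topd.npy');m=np.zeros(d.shape,bool);m[190:260,420:480]=1
P=cloud('top',d,m);a=P[(P[:,2]>.018)&(P[:,2]<.04)];print(cv2.minAreaRect((a[:,:2]*1000).astype(np.float32)))
go([.476,-.353,.17],None)
E
```

```text
clock: 8.15
position: [0.5402, -0.1006, 0.1128]
tool_rot: [-3.141, -0.0, 1.986]
force: [-0.1, 0.3, 0.0]
gripper_width: 0.252
gripper_force: 58.6
clock: 8.78
position: [0.542, -0.1013, 0.1757]
tool_rot: [3.137, 0.004, 1.986]
force: [0.8, -0.5, -1.0]
gripper_width: 0.257
gripper_force: 58.7
[ 0.54200768 -0.10127875  0.17574665] [ 0.80910173 -0.46675583 -1.03174638]
((474.8739929199219, -348.702392578125), (112.49882507324219, 160.4847412109375), 81.51223754882812)
dp [-0.2037 -0.162   0.006 ] dr [0.2 0.2 0. ] [0.2 0.2 0. ]
```

```bash
python3 -m handwheel '[{"dp":[-0.2,-0.161,0],"dr":[0,0,0]},{"dp":[-0.2,-0.161,0],"dr":[0,0,0]},{"dp":[-0.2,-0.161,0],"dr":[0,0,0]},{"dp":[-0.2,-0.161,0],"dr":[0,0,0]},{"dp":[-0.2,-0.161,0.02],"dr":[0,0,0]},{"dp":[-0.2,-0.161,0.07],"dr":[0,0,0]},{"dp":[-0.2,-0.161,0.12],"dr":[0,0,0]},{"dp":[-0.2,-0.161,0.144],"dr":[0,0,0]},{"dp":[-0.2,-0.161,0.144],"dr":[0,0,0]},{"dp":[-0.2,-0.161,0.144],"dr":[0,0,0]}]'
python3 -m handwheel '[{"dp":[0,0,0.002],"dr":[0,0,0]},{"dp":[0,0,0.004],"dr":[0,0,0]},{"dp":[0,0,0.004],"dr":[0,0,0]}]'
```

```text
clock: 10.02
position: [0.474, -0.349, 0.0296]
tool_rot: [3.141, 0.001, 1.986]
force: [0.1, -0.3, -0.9]
gripper_width: 0.253
gripper_force: 58.8
clock: 10.4
position: [0.4737, -0.3487, 0.0253]
tool_rot: [3.141, 0.001, 1.986]
force: [-0.5, 0.2, 0.1]
gripper_width: 0.259
gripper_force: 58.8
```

```bash
python3 -m handwheel '[{"dp":[0,0,0.001],"dr":[0,0,0]},{"dp":[0,0,0.002],"dr":[0,0,0]},{"dp":[0,0,0.0025],"dr":[0,0,0]},{"dp":[0,0,0.0025],"dr":[0,0,0]}]'
python3 -m handwheel '[{"dp":[0,0,0],"dr":[0,0,0]},{"dp":[0,0,0],"dr":[0,0,0]},{"dp":[0,0,0],"dr":[0,0,0]},{"dp":[0,0,-0.03],"dr":[0,0,0]},{"dp":[0,0,-0.08],"dr":[0,0,0]},{"dp":[0,0,-0.14],"dr":[0,0,0]},{"dp":[0,0,-0.2],"dr":[0,0,0]},{"dp":[0,0,-0.24],"dr":[0,0,0]},{"dp":[0,0,-0.24],"dr":[0,0,0]}]' -0.2
python3 - <<'E'
from h import *
# gauge cloud from the top picture
d=np.load('topd.npy');im=cv2.imread('pics/top0.png');m=np.zeros(d.shape,bool);m[190:255,205:255]=1
P=cloud('top',d,m);a=P[(P[:,2]>.08)];print(len(a),a.mean(0),a.max(0),cv2.minAreaRect((a[:,:2]*1000).astype(np.float32)))
a=P[(P[:,2]>.035)&(P[:,2]<.06)];print('rack',cv2.minAreaRect((a[:,:2]*1000).astype(np.float32)))
go([.44,.293,.27],None)
cv2.imwrite('pics/g.png',cv2.resize(im[185:305,160:270],None,fx=4,fy=4,interpolation=2))
E
```

```text
clock: 10.9
position: [0.4736, -0.3486, 0.0223]
tool_rot: [-3.142, -0.0, 1.986]
force: [-0.2, -0.3, -0.4]
gripper_width: 0.256
gripper_force: 58.8
clock: 12.02
position: [0.4749, -0.3499, 0.267]
tool_rot: [3.139, 0.008, 1.986]
force: [0.8, -0.4, -0.6]
gripper_width: 0.602
gripper_force: 0.0
281 [0.4526982  0.30085691 0.10651487] [0.54498497 0.32253219 0.12486642] ((479.7951965332031, 299.66387939453125), (36.801025390625, 135.71018981933594), 80.39781188964844)
rack ((487.63494873046875, 294.7968444824219), (71.79067993164062, 169.77041625976562), 74.82583618164062)
dp [ 0.6024  0.2274 -0.0073] dr [0.2 0.5 0. ] [0.2 0.5 0. ]
```

View pics/g.png

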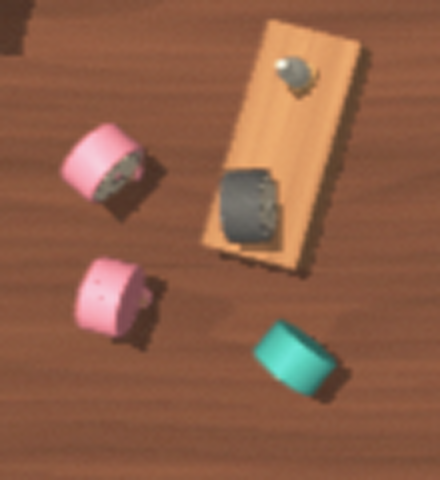

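The crop shows the dark gauge in the rack at (248,205), dial facing -y. Pink ones are at (103,163) and (112,297) and the turquoise one is at (295,357), all off the rack. So the dark one it is.

```bash
python3 -m handwheel '[{"dp":[0.6165,0.2325,0],"dr":[0,0,-66]},{"dp":[0.6165,0.2325,0],"dr":[0,0,-66]},{"dp":[0.6165,0.2325,0],"dr":[0,0,-66]},{"dp":[0.6165,0.2325,0],"dr":[0,0,-66]},{"dp":[0.6165,0.2325,0],"dr":[0,0,-66]},{"dp":[0.6165,0.2325,0],"dr":[0,0,-66]},{"dp":[0.6165,0.2325,0],"dr":[0,0,-66]},{"dp":[0.6165,0.2325,0],"dr":[0,0,-66]},{"dp":[0.6165,0.2325,0],"dr":[0,0,-66]},{"dp":[0.6165,0.2325,0],"dr":[0,0,-66]},{"dp":[0.6165,0.2325,0],"dr":[0,0,-66]},{"dp":[0.6165,0.2325,0],"dr":[0,0,-66]}]' -1
python3 -m handwheel '[{"dp":[0,0,0],"dr":[0,0,0]},{"dp":[0,0,0],"dr":[0,0,0]},{"dp":[0,0,0],"dr":[0,0,0]},{"dp":[0,0,0],"dr":[0,0,0]}]'
python3 - <<'E'
from look import *
im,d,c=look('w5',['gauge_dial','gauge'])
P=cloud('wrist',d,np.ones(d.shape,bool),c)
q=P[(np.hypot(P[:,0]-.439,P[:,1]-.308)<.045)]
h,e=np.histogram(q[:,2],np.arange(.04,.15,.004));print(dict(zip(e.round(3).tolist(),h.tolist())))
a=q[(q[:,2]>.075)];print(len(a),a.max(0),a.min(0),cv2.minAreaRect((a[:,:2]*1000).astype(np.float32)))
a=a[a[:,2]>.105];print(len(a),a.mean(0),cv2.minAreaRect((a[:,:2]*1000).astype(np.float32)))
s=read_state();print(s['position'],s['tool_rot'],s['q'])
E
```

```text
clock: 13.52
position: [0.4364, 0.3113, 0.2607]
tool_rot: [-3.141, -0.003, -3.141]
force: [-0.0, -0.4, 0.3]
gripper_width: 1.001
gripper_force: 0.0
clock: 14.02
position: [0.438, 0.3087, 0.2626]
tool_rot: [3.142, 0.0, 3.137]
force: [-0.5, -0.4, -0.1]
gripper_width: 1.001
gripper_force: 0.0
gauge_dial 0.94 439 206 [0.4655 0.4117 0.0935]
gauge_dial 0.94 436 100 [0.374  0.4004 0.095 ]
gauge 0.89 323 165 [0.4239 0.3085 0.1105]
gauge 0.76 288 53 [0.3382 0.2817 0.0932]
{0.04: 22, 0.044: 30, 0.048: 3231, 0.052: 41, 0.056: 0, 0.06: 0, 0.064: 0, 0.068: 0, 0.072: 0, 0.076: 0, 0.08: 0, 0.084: 16, 0.088: 19, 0.092: 40, 0.096: 94, 0.1: 118, 0.104: 250, 0.108: 396, 0.112: 904, 0.116: 208, 0.12: 0, 0.124: 0, 0.128: 0, 0.132: 0, 0.136: 0, 0.14: 0, 0.144: 0}
21919 [0.46303216 0.3527737  0.34436896] [0.41165682 0.26384175 0.0851473 ] ((437.3387756347656, 308.5263977050781), (50.78383255004883, 88.66230773925781), 2.734882116317749)
21557 [0.42666495 0.30746086 0.30570182] ((437.4963684082031, 308.57843017578125), (43.18892288208008, 88.58560943603516), 3.2719039916992188)
[0.43785653 0.30907545 0.26252104] [3.14150398e+00 1.87590405e-04 3.13731578e+00] [ 4.06423062e-01  2.20208470e-01  1.53548641e+00  6.51183620e-06
  1.38569038e+00 -1.16009759e+00]
```

View pics/w5.png

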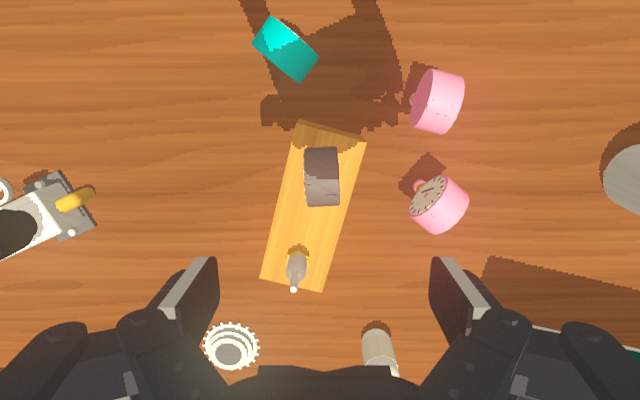

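The wrist picture shows the dark gauge at (322,177) in the rack, with the nozzle at (296,268).

Run:
```python
from h import *
d=np.load('w5.npy');c=np.load('w5_c.npy',allow_pickle=True).item()
P=cloud('wrist',d,np.ones(d.shape,bool),c)
q=P[(np.hypot(P[:,0]-.439,P[:,1]-.308)<.045)]
for lo in (.08,.1,.11):
    a=q[(q[:,2]>lo)&(q[:,2]<.125)];print(len(a),a.mean(0).round(4),a.max(0).round(4),a.min(0).round(4),cv2.minAreaRect((a[:,:2]*1000).astype(np.float32)))
go([.439,.308,.084],np.pi/2)
```

```text
2045 [0.4328 0.3066 0.1105] [0.463  0.3217 0.1176] [0.4117 0.2916 0.0851] ((437.4144287109375, 306.6354675292969), (50.795249938964844, 28.59901237487793), 2.8370354175567627)
1876 [0.4344 0.3067 0.1119] [0.4617 0.3217 0.1176] [0.4137 0.2918 0.1001] ((437.49407958984375, 306.6394348144531), (47.89688491821289, 28.59901237487793), 2.837035655975342)
1350 [0.4365 0.3069 0.1141] [0.455  0.3215 0.1176] [0.4202 0.2928 0.11  ] ((437.2740173339844, 306.7884521484375), (34.700748443603516, 28.319438934326172), 2.6780834197998047)
dp [-0.0011 -0.0011  0.1785] dr [ 0.   0.  -0.2] [  0.   -0.  179.8]
```

```bash
python3 -m handwheel '[{"dp":[0.0005,-0.0024,0.03],"dr":[0,0,-3]},{"dp":[0.0005,-0.0024,0.08],"dr":[0,0,-3]},{"dp":[0.0005,-0.0024,0.13],"dr":[0,0,-3]},{"dp":[0.0005,-0.0024,0.165],"dr":[0,0,-3]},{"dp":[0.0005,-0.0024,0.1785],"dr":[0,0,-3]},{"dp":[0.0005,-0.0024,0.1785],"dr":[0,0,-3]},{"dp":[0.0005,-0.0024,0.1785],"dr":[0,0,-3]},{"dp":[0.0005,-0.0024,0.1785],"dr":[0,0,-3]}]' -0.2
python3 - <<'E'
from h import *
go([.4375,.3067,.084],np.pi/2+.049);s=read_state();print(s['position'],s['force'])
E
```

```text
clock: 15.18
position: [0.4382, 0.3074, 0.0854]
tool_rot: [3.141, 0.003, -3.093]
force: [0.1, 0.0, 0.3]
gripper_width: 0.596
gripper_force: 0.0
dp [ 0.0008 -0.0007  0.0014] dr [ 0.1  0.2 -0. ] [ 3.0e-01 -1.0e-01  1.8e+02]
[0.43822721 0.30741391 0.08543518] [0.06476727 0.03584689 0.34975751]
```

```bash
python3 -m handwheel '[{"dp":[0,0,0],"dr":[0,0,0]},{"dp":[0,0,0],"dr":[0,0,0]},{"dp":[0,0,0],"dr":[0,0,0]},{"dp":[0,0,0],"dr":[0,0,0]},{"dp":[0,0,0],"dr":[0,0,0]}]' 1
python3 -m handwheel '[{"dp":[0,0,-0.01],"dr":[0,0,0]},{"dp":[0,0,-0.03],"dr":[0,0,0]},{"dp":[0,0,-0.07],"dr":[0,0,0]},{"dp":[0,0,-0.11],"dr":[0,0,0]},{"dp":[0,0,-0.13],"dr":[0,0,0]},{"dp":[0,0,-0.13],"dr":[0,0,0]},{"dp":[0,0,-0.13],"dr":[0,0,0]},{"dp":[0,0,-0.13],"dr":[0,0,0]}]'
python3 - <<'E'
from h import *
s=read_state();print(s['position'],s['tool_rot'],s['force'],s['torque'])
im,d=grab_frame('scene');cv2.imwrite('pics/s1.png',im);np.save('s1.npy',d)
for t in ('gauge','gauge_dial'):
    for r in mark_of(t,'scene')[:4]: print(t,r)
go([.5397,-.1003,.215],.415)
c=calibration('scene');W=np.linalg.inv(np.array(c['cam_to_world']))
p=W@np.r_[s['position'],1];u,v=c['cx']+c['fx']*p[0]/p[2],c['cy']+c['fy']*p[1]/p[2];print(u,v)
u,v=int(u),int(v);cv2.imwrite('pics/s1c.png',cv2.resize(im[max(0,v-60):v+60,u-60:u+60],None,fx=5,fy=5,interpolation=2))
E
```

```text
clock: 15.8
position: [0.4377, 0.3071, 0.0848]
tool_rot: [3.141, 0.001, -3.093]
force: [-1.4, -0.5, 6.7]
gripper_width: 0.322
gripper_force: 58.9
clock: 16.8
position: [0.4364, 0.3066, 0.2124]
tool_rot: [-3.141, -0.003, -3.093]
force: [-1.0, 0.5, -2.3]
gripper_width: 0.321
gripper_force: 59.9
[0.43637452 0.30655558 0.21237076] [-3.14050656e+00 -2.87933975e-03 -3.09305560e+00] [-0.95845001  0.54949597 -2.31028319] [-0.02401748 -0.00858755 -0.03989601]
gauge {'xy': [0.7083, 0.3895], 'score': 0.81}
gauge {'xy': [0.6769, 0.3415], 'score': 0.73}
gauge {'xy': [0.7316, 0.4565], 'score': 0.69}
gauge {'xy': [0.6317, 0.3767], 'score': 0.55}
gauge_dial {'xy': [0.6392, 0.3585], 'score': 0.77}
gauge_dial {'xy': [0.6858, 0.3123], 'score': 0.67}
gauge_dial {'xy': [0.7162, 0.365], 'score': 0.67}
gauge_dial {'xy': [0.2783, 0.5527], 'score': 0.64}
dp [-0.083  -0.4116 -0.0019] dr [-0.1 -0.1 69. ] [ 1.00e-01 -1.00e-01 -1.11e+02]
436.46519939293876 127.10049523652579
```

View pics/s1c.png

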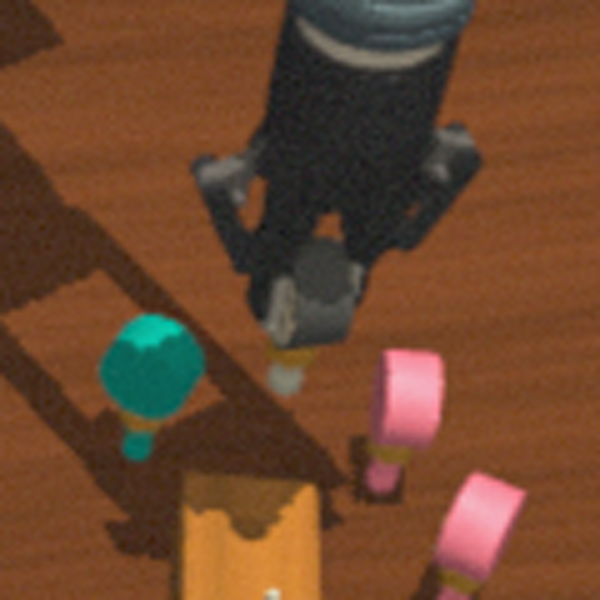

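Run:
```python
from h import *
d=np.load('s1.npy');P=cloud('scene',d,np.ones(d.shape,bool))
q=P[(np.hypot(P[:,0]-.437,P[:,1]-.3065)<.03)&(P[:,2]>.1)]
for lo in np.arange(.13,.24,.004):
    a=q[(q[:,2]>=lo)&(q[:,2]<lo+.004)]
    if len(a):print(round(lo,3),len(a),a[:,:2].mean(0).round(4),np.ptp(a[:,1]).round(4),a[:,0].max().round(4))
```

```text
0.154 3 [0.4387 0.305 ] 0.0042 0.4404
0.158 14 [0.4387 0.3057] 0.0137 0.4438
0.162 12 [0.4364 0.3058] 0.0139 0.4429
0.166 1 [0.4373 0.3059] 0.0 0.4373
0.17 3 [0.4398 0.3059] 0.0109 0.4424
0.174 2 [0.4425 0.3077] 0.0142 0.4432
0.178 7 [0.445  0.3034] 0.0161 0.4476
0.182 13 [0.4429 0.3001] 0.0175 0.4471
0.186 14 [0.444  0.3055] 0.021 0.4495
0.19 2 [0.4468 0.3063] 0.0049 0.4473
0.194 3 [0.4447 0.2934] 0.0019 0.4495
0.198 3 [0.4465 0.2941] 0.002 0.4487
0.202 12 [0.4501 0.2969] 0.0318 0.4571
0.206 14 [0.4532 0.2996] 0.0345 0.4595
0.21 27 [0.4489 0.3005] 0.0547 0.4615
0.214 27 [0.4516 0.2991] 0.0507 0.4624
0.218 29 [0.4525 0.302 ] 0.0562 0.4617
0.222 36 [0.4503 0.2995] 0.0522 0.4627
0.226 42 [0.4517 0.3036] 0.0526 0.4643
0.23 32 [0.4505 0.3033] 0.0534 0.4617
0.234 45 [0.4505 0.3055] 0.0535 0.4599
0.238 71 [0.4419 0.3079] 0.0546 0.4591
```

```bash
python3 -m handwheel '[{"dp":[-0.083,-0.4116,-0.03],"dr":[0,0,69]},{"dp":[-0.083,-0.4116,-0.03],"dr":[0,0,69]},{"dp":[-0.083,-0.4116,-0.03],"dr":[0,0,69]},{"dp":[-0.083,-0.4116,-0.03],"dr":[0,0,69]},{"dp":[-0.083,-0.4116,-0.03],"dr":[0,0,69]},{"dp":[-0.083,-0.4116,-0.03],"dr":[0,0,69]},{"dp":[-0.083,-0.4116,-0.03],"dr":[0,0,69]},{"dp":[-0.083,-0.4116,-0.03],"dr":[0,0,69]},{"dp":[-0.083,-0.4116,-0.03],"dr":[0,0,69]},{"dp":[-0.083,-0.4116,-0.03],"dr":[0,0,69]},{"dp":[-0.083,-0.4116,-0.03],"dr":[0,0,69]}]'
python3 -m handwheel '[{"dp":[0,0,0.03],"dr":[0,0,0]},{"dp":[0,0,0.06],"dr":[0,0,0]},{"dp":[0,0,0.06],"dr":[0,0,0]},{"dp":[0,0,0.06],"dr":[0,0,0]},{"dp":[0,0,0.06],"dr":[0,0,0]}]'
python3 - <<'E'
from look import *
s=read_state();print(s['position'],s['tool_rot'],s['force'],s['torque'])
im,d,c=look('w6',[])
go([.5397,-.1003,.165],.415)
for cam in ('scene',):
    im,d=grab_frame(cam);P=cloud(cam,d,np.ones(d.shape,bool))
    q=P[(np.hypot(P[:,0]-.54,P[:,1]+.1)<.025)&(P[:,2]>.06)]
    for lo in np.arange(.06,.18,.004):
        a=q[(q[:,2]>=lo)&(q[:,2]<lo+.004)]
        if len(a):print(round(lo,3),len(a),a[:,:2].mean(0).round(4),((a[:,1].max()+a[:,1].min())/2).round(4),np.ptp(a[:,1]).round(4),a[:,0].max().round(4))
E
```

```text
clock: 18.32
position: [0.5399, -0.0988, 0.244]
tool_rot: [3.142, -0.0, 1.988]
force: [0.2, -0.9, -3.5]
gripper_width: 0.319
gripper_force: 60.4
clock: 18.95
position: [0.5411, -0.1003, 0.1855]
tool_rot: [3.14, 0.002, 1.986]
force: [-0.6, 0.4, -2.1]
gripper_width: 0.32
gripper_force: 60.2
[ 0.54105873 -0.10033073  0.18553445] [3.13954736e+00 2.12355955e-03 1.98625959e+00] [-0.62286467  0.36142363 -2.05547639] [ 0.03748884  0.02870482 -0.05308584]
dp [ 0.0006 -0.0011  0.0204] dr [0.1 0.1 0. ] [  -0.2    0.2 -180. ]
0.06 8 [ 0.5501 -0.1029] -0.1013 0.0312 0.554
0.064 11 [ 0.5535 -0.0954] -0.0964 0.0272 0.5584
0.068 17 [ 0.5513 -0.098 ] -0.0992 0.0344 0.5573
0.072 13 [ 0.5531 -0.1   ] -0.0994 0.0289 0.5563
0.076 17 [ 0.5533 -0.1005] -0.1003 0.0312 0.5586
0.08 16 [ 0.5525 -0.1019] -0.1009 0.0331 0.5569
0.084 11 [ 0.5488 -0.0987] -0.1003 0.0335 0.5564
0.088 50 [ 0.5477 -0.0995] -0.0997 0.0337 0.5585
0.092 36 [ 0.5425 -0.0995] -0.1007 0.0306 0.559
0.096 45 [ 0.5396 -0.1005] -0.1005 0.0256 0.5528
0.1 23 [ 0.5395 -0.1001] -0.0993 0.0241 0.5537
0.124 1 [ 0.5417 -0.097 ] -0.097 0.0 0.5417
0.128 6 [ 0.5443 -0.1035] -0.1018 0.0092 0.5473
0.132 10 [ 0.5433 -0.0996] -0.101 0.0142 0.5488
0.136 9 [ 0.5455 -0.1007] -0.1011 0.0094 0.5486
0.148 4 [ 0.5485 -0.1004] -0.0992 0.0115 0.5489
0.152 11 [ 0.5477 -0.0983] -0.0996 0.0233 0.5523
0.156 13 [ 0.5508 -0.1001] -0.1008 0.0159 0.5532
0.16 3 [ 0.5515 -0.0965] -0.0973 0.0093 0.5549
0.164 1 [ 0.5529 -0.0995] -0.0995 0.0 0.5529
0.168 2 [ 0.5563 -0.1038] -0.1038 0.0045 0.557
0.172 6 [ 0.5556 -0.1019] -0.0952 0.0301 0.5598
0.176 10 [ 0.5549 -0.0985] -0.0959 0.0368 0.5604
```

View pics/w6.png

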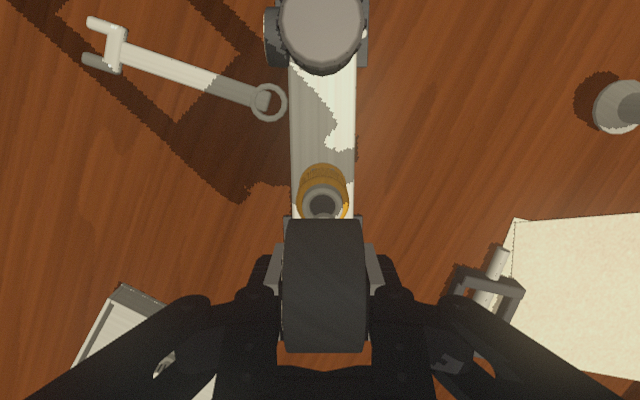

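The wrist picture shows the empty mouth at (322,205) with the sleeve back and the gauge above it. Tip is about 58 mm below TCP, axes within about 1 mm.

```bash
python3 -m handwheel '[{"dp":[0,-0.0005,0.01],"dr":[0,0,0]},{"dp":[0,-0.0005,0.02],"dr":[0,0,0]},{"dp":[0,-0.0005,0.022],"dr":[0,0,0]},{"dp":[0,-0.0005,0.022],"dr":[0,0,0]},{"dp":[0,-0.0005,0.022],"dr":[0,0,0]},{"dp":[0,-0.0005,0.022],"dr":[0,0,0]}]'
python3 - <<'E'
from h import *
go([.5397,-.1003,.160],.415);s=read_state();print(s['position'],s['force'])
E
```

```text
clock: 19.8
position: [0.5398, -0.1004, 0.1622]
tool_rot: [3.141, 0.0, 1.986]
force: [0.6, -0.5, -3.9]
gripper_width: 0.323
gripper_force: 60.3
dp [ 0.0002 -0.0001  0.0022] dr [0. 0. 0.] [  -0.    0. -180.]
[ 0.53984481 -0.10043285  0.16217848] [ 0.55601364 -0.51742693 -3.9134077 ]
```

```bash
for i in 1; do python3 -m handwheel '[{"dp":[0,0,0.001],"dr":[0,0,0]},{"dp":[0,0,0.002],"dr":[0,0,0]},{"dp":[0,0,0.003],"dr":[0,0,0]},{"dp":[0,0,0.004],"dr":[0,0,0]},{"dp":[0,0,0.004],"dr":[0,0,0]}]'; done
python3 -m handwheel '[{"dp":[0,0,0.001],"dr":[0,0,0]},{"dp":[0,0,0.002],"dr":[0,0,0]},{"dp":[0,0,0.002],"dr":[0,0,0]}]'
python3 -m handwheel '[{"dp":[0,0,0.001],"dr":[0,0,0]},{"dp":[0,0,0.002],"dr":[0,0,0]},{"dp":[0,0,0.002],"dr":[0,0,0]}]'
```

```text
clock: 20.42
position: [0.5395, -0.1003, 0.1578]
tool_rot: [-3.141, -0.0, 1.986]
force: [-0.2, 0.3, -1.9]
gripper_width: 0.317
gripper_force: 60.3
clock: 20.8
position: [0.5396, -0.1003, 0.1558]
tool_rot: [-3.141, -0.0, 1.986]
force: [0.7, 0.2, -2.2]
gripper_width: 0.321
gripper_force: 60.3
clock: 21.18
position: [0.5396, -0.1003, 0.1538]
tool_rot: [-3.142, -0.0, 1.986]
force: [0.9, -0.3, -2.3]
gripper_width: 0.322
gripper_force: 60.3
```

```bash
for i in 1; do python3 -m handwheel '[{"dp":[0,0,0.001],"dr":[0,0,0]},{"dp":[0,0,0.002],"dr":[0,0,0]},{"dp":[0,0,0.002],"dr":[0,0,0]}]'; done
python3 -m handwheel '[{"dp":[0,0,0.001],"dr":[0,0,0]},{"dp":[0,0,0.002],"dr":[0,0,0]},{"dp":[0,0,0.002],"dr":[0,0,0]}]'
python3 -m handwheel '[{"dp":[0,0,0.001],"dr":[0,0,0]},{"dp":[0,0,0.002],"dr":[0,0,0]},{"dp":[0,0,0.002],"dr":[0,0,0]}]'
```

```text
clock: 21.55
position: [0.5398, -0.1004, 0.1524]
tool_rot: [3.141, 0.0, 1.986]
force: [-0.8, 0.2, 2.7]
gripper_width: 0.321
gripper_force: 61.1
clock: 21.92
position: [0.5398, -0.1004, 0.15]
tool_rot: [3.141, 0.0, 1.986]
force: [-0.5, 0.0, 3.7]
gripper_width: 0.318
gripper_force: 61.2
clock: 22.3
position: [0.54, -0.1002, 0.1479]
tool_rot: [3.141, 0.0, 1.986]
force: [0.3, 1.9, 2.8]
gripper_width: 0.317
gripper_force: 61.2
```

```bash
python3 -m handwheel '[{"dp":[0,0,0.001],"dr":[0,0,0]},{"dp":[0,0,0.002],"dr":[0,0,0]},{"dp":[0,0,0.003],"dr":[0,0,0]},{"dp":[0,0,0.004],"dr":[0,0,0]},{"dp":[0,0,0.004],"dr":[0,0,0]}]'
python3 -m handwheel '[{"dp":[0,0,0.0005],"dr":[0,0,0]},{"dp":[0,0,0.001],"dr":[0,0,0]},{"dp":[0,0,0.0015],"dr":[0,0,0]},{"dp":[0,0,0.0015],"dr":[0,0,0]}]'
```

```text
clock: 22.92
position: [0.54, -0.1002, 0.1441]
tool_rot: [3.141, 0.0, 1.986]
force: [0.1, 0.7, 4.6]
gripper_width: 0.319
gripper_force: 61.5
clock: 23.42
position: [0.54, -0.1002, 0.1427]
tool_rot: [3.141, 0.0, 1.986]
force: [-1.2, 1.2, 5.9]
gripper_width: 0.322
gripper_force: 61.5
```

```bash
cat > chk.py <<'E'
from h import *
s=read_state();im,d=grab_frame('scene');P=cloud('scene',d,np.ones(d.shape,bool))
r=np.hypot(P[:,0]-.5397,P[:,1]+.1003);q=P[(r<.021)&(P[:,2]>.056)&(P[:,2]<.11)]
rr=np.hypot(q[:,0]-.5397,q[:,1]+.1003);a=q[(rr>.0155)]
print('sleeve z',np.percentile(a[:,2],[2,10,50,90,98]).round(4),s['position'].round(4),s['force'].round(1))
cv2.imwrite('pics/chk.png',cv2.resize(im[150:260,220:330],None,fx=5,fy=5,interpolation=2))
E
python3 chk.py
python3 -m handwheel '[{"dp":[0,0,0.0005],"dr":[0,0,0]},{"dp":[0,0,0.001],"dr":[0,0,0]},{"dp":[0,0,0.001],"dr":[0,0,0]}]'
python3 -m handwheel '[{"dp":[0,0,0.0005],"dr":[0,0,0]},{"dp":[0,0,0.0005],"dr":[0,0,0]}]'
python3 -m handwheel '[{"dp":[0,0,0.0005],"dr":[0,0,0]},{"dp":[0,0,0.0005],"dr":[0,0,0]}]'
python3 chk.py
```

```text
sleeve z [0.0624 0.0664 0.0802 0.0917 0.093 ] [ 0.54   -0.1002  0.1427] [-1.2  1.2  5.9]
clock: 23.85
position: [0.54, -0.1002, 0.1418]
tool_rot: [3.141, 0.0, 1.986]
force: [0.3, 1.6, 6.4]
gripper_width: 0.321
gripper_force: 61.5
clock: 24.1
position: [0.54, -0.1003, 0.1413]
tool_rot: [3.141, 0.0, 1.986]
force: [-0.7, 2.1, 5.6]
gripper_width: 0.319
gripper_force: 61.5
clock: 24.35
position: [0.54, -0.1003, 0.1409]
tool_rot: [3.141, 0.0, 1.986]
force: [-0.6, 1.8, 6.3]
gripper_width: 0.323
gripper_force: 61.5
sleeve z [0.0597 0.0665 0.08   0.092  0.0938] [ 0.54   -0.1003  0.1409] [-0.6  1.8  6.3]
```

```bash
python3 -m handwheel '[{"dp":[0,0,0.0005],"dr":[0,0,0]},{"dp":[0,0,0.0005],"dr":[0,0,0]}]'
python3 -m handwheel '[{"dp":[0,0,0.0005],"dr":[0,0,0]},{"dp":[0,0,0.0005],"dr":[0,0,0]}]'
python3 chk.py
```

```text
clock: 24.65
position: [0.54, -0.1003, 0.1403]
tool_rot: [3.141, 0.0, 1.986]
force: [-0.4, 1.3, 5.7]
gripper_width: 0.321
gripper_force: 61.5
clock: 24.9
position: [0.54, -0.1005, 0.1393]
tool_rot: [3.141, 0.001, 1.986]
force: [0.2, 0.3, 3.7]
gripper_width: 0.321
gripper_force: 60.9
sleeve z [0.0604 0.0709 0.0839 0.0968 0.0989] [ 0.54   -0.1005  0.1393] [0.2 0.3 3.7]
```

```bash
python3 -m handwheel '[{"dp":[0,0,0],"dr":[0,0,0]},{"dp":[0,0,0],"dr":[0,0,0]}]'; python3 chk.py
```

```text
clock: 25.2
position: [0.5399, -0.1005, 0.1394]
tool_rot: [3.141, 0.0, 1.986]
force: [3.0, 0.6, 0.5]
gripper_width: 0.324
gripper_force: 60.9
sleeve z [0.0645 0.072  0.0853 0.0976 0.1005] [ 0.5399 -0.1005  0.1394] [3.  0.6 0.5]
```

View pics/chk.png

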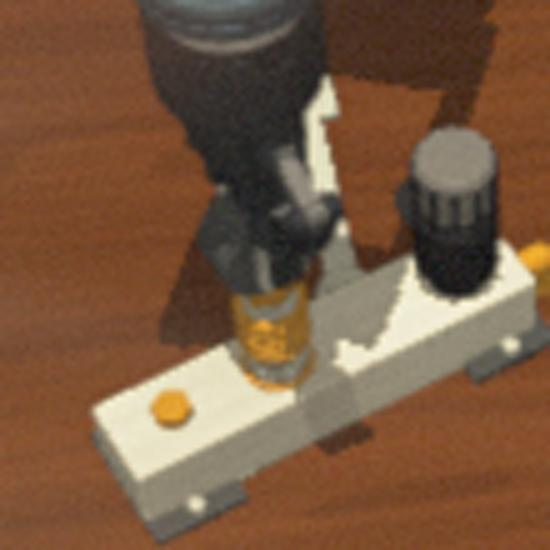

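The crop shows the gauge on the coupler, with the sleeve at (272,330) forward and the grey hex visible under it at (280,368). It's locked, so I open and withdraw straight up.

```bash
python3 -m handwheel '[{"dp":[0,0,0],"dr":[0,0,0]},{"dp":[0,0,0],"dr":[0,0,0]},{"dp":[0,0,0],"dr":[0,0,0]},{"dp":[0,0,0],"dr":[0,0,0]},{"dp":[0,0,-0.02],"dr":[0,0,0]},{"dp":[0,0,-0.06],"dr":[0,0,0]},{"dp":[0,0,-0.12],"dr":[0,0,0]},{"dp":[0,0,-0.16],"dr":[0,0,0]},{"dp":[0,0,-0.16],"dr":[0,0,0]},{"dp":[0,0,-0.16],"dr":[0,0,0]}]' -0.3
python3 chk.py
python3 - <<'E'
from look import *
im,d,c=look('w7',['gauge','gauge_dial'])
P=cloud('wrist',d,np.ones(d.shape,bool),c);q=P[(np.hypot(P[:,0]-.5397,P[:,1]+.1003)<.035)&(P[:,2]<.2)]
print('gauge top',q.max(0),q[q[:,2]>.15].mean(0))
grab_frame('scene')
for t in ('blank','tray'):
  for r in mark_of(t,'scene')[:2]: print(t,r)
im,d=grab_frame('top');m=np.zeros(d.shape,bool);m[185:265,415:485]=1
P=cloud('top',d,m);a=P[(abs(P[:,0]-.475)<.06)&(abs(P[:,1]+.349)<.04)&(P[:,2]>.015)];print('blank',len(a),a.mean(0),a.max(0))
E
```

```text
clock: 26.5
position: [0.5392, -0.1002, 0.2987]
tool_rot: [-3.141, -0.001, 1.986]
force: [-0.9, -0.0, -1.4]
gripper_width: 0.648
gripper_force: 0.0
sleeve z [0.0684 0.0716 0.0855 0.0975 0.1002] [ 0.5392 -0.1002  0.2987] [-0.9 -0.  -1.4]
gauge 0.87 326 170 [ 0.5344 -0.0857  0.1669]
gauge_dial 0.81 326 181 [ 0.5372 -0.0931  0.1689]
gauge top [ 0.57439316 -0.06540562  0.17259501] [ 0.5375297  -0.09664957  0.16572796]
blank {'xy': [0.278, 0.5563], 'score': 0.61}
blank 63 [ 0.47438576 -0.3458996   0.0350489 ] [ 0.50508403 -0.33494893  0.040619  ]
```

```bash
python3 -c "
from plant import *
print(hand_in())"
```

```text
the job is handed in; nothing more can be done
None
```

The gauge is locked on the air point with its sleeve sprung forward, the blanking plug is in the steel tray, and the arm is clear. I handed the job in at about 27 s; it returned no verdict.

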